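Make up two spacer packs to their height gauges

TASK

Make up two spacer packs from the yellow printed parts, one on the foot of each gauge stand: stack square plates in the middle of the foot, edges in line with the foot's, and finish each pack with one round disc in the middle on top, so that the top of the disc is level with that stand's pointer. Use up all three square plates and both discs, and leave the toothed wheel, the ring and the bar where they lie.

Things in the scene. Friction and masses are not known exactly. Their poses are not given: they have to be found in the camera images.
- square_a: one of three identical loose yellow printed square plates, 50 x 50 mm, 14 mm thick, flat, with four small dark blind holes on top; 30 to 60 g. Origin: centre of the underside, z up, x and y along its edges.
- square_b: one of three identical loose yellow printed square plates, 50 x 50 mm, 14 mm thick, flat, with four small dark blind holes on top; 30 to 60 g. Origin: centre of the underside, z up, x and y along its edges.
- square_c: one of three identical loose yellow printed square plates, 50 x 50 mm, 14 mm thick, flat, with four small dark blind holes on top; 30 to 60 g. Origin: centre of the underside, z up, x and y along its edges.
- disc_a: one of two identical loose yellow printed round discs, solid, 46 mm in diameter, 14 mm thick, with one small dark dot in the middle of the top; 20 to 41 g. Origin: centre of the underside, z up.
- disc_b: one of two identical loose yellow printed round discs, solid, 46 mm in diameter, 14 mm thick, with one small dark dot in the middle of the top; 20 to 41 g. Origin: centre of the underside, z up.
- gauge_tall: taller of two fixed gauge stands: aluminium foot 70 x 70 mm, 8 mm thick; round dark post 66 mm high, 18 mm thick, 64 mm from the foot's centre along +x. A white-tipped pointer, 6 mm wide, 4 mm thick, reaches from it to 37 mm from the centre, mid-height 50 mm above the bench (42 mm above the foot). Origin: centre of foot's underside, z up, x to the post, along the foot's edges.
- gauge_low: lower of two fixed gauge stands: aluminium foot 70 x 70 mm, 8 mm thick; flat dark post 44 mm high, 8 x 30 mm, 64 mm from the foot's centre along +x. A white-tipped pointer, 6 mm wide, 4 mm thick, reaches from it to 37 mm from the centre, mid-height 36 mm above the bench (28 mm above the foot). Origin: centre of foot's underside, z up, x to the post, along the foot's edges.
- gear: bystander, not part of the job: a loose yellow toothed wheel, 64 mm over its 12 teeth, 14 mm thick with a 20 mm hub standing 4 mm higher. Origin: centre of the underside.
- ring: bystander, not part of the job: a loose yellow ring, 58 mm outside, 34 mm open hole, 14 mm high. Origin: centre of the underside.
- bar: bystander, not part of the job: a loose yellow bar 100 x 20 x 14 mm. Origin: centre of the underside, x along its length.

How it is judged:
By the outcome, as a careful person would: the job done as asked, in the order asked, and still so for the second after the job is handed in, with the robot touching nothing.
It also fails if it takes over 128 s, if anything falls off the work surface, if the arm or the gripper's body presses on something with over 40 N, if the wrist force passes 120 N, or if a joint passes its speed limit or range.

ROBOT

A 6-joint arm with a two-finger parallel gripper is mounted at the origin on the work surface. World frame = base frame: x ahead of the robot, y to its left, z up, the work surface at z = 0. Lengths are in mm, angles in rad, forces in N, time in s.
With the tool pointing down it reaches from about 350 to 850 mm from the base axis. Payload 8.1 kg.
Tool frame: the origin (TCP) lies midway between the tips of the shut fingers; the grasp point (between the pads) lies env.hold_point_z behind it (env.hold_point_z is the distance from the TCP to the grasp point, in mm); z points along the fingers, y is the line along which they close (so a half turn about z gives the same grasp; the last joint's range is limited). The gripper opens to 93 mm and grips with 3 to 60 N. Pads are 15 mm wide; open, the fingers measure 128 mm over their backs; the gripper's body (75 mm by 188 mm) begins 65 mm behind the grasp point.
Start: joints at [-1.31, 0.13, 1.488, -0, 1.523, -0.085], TCP at [203.39, -564.48, 218.635] pointing down, gripper open.
Joint ranges: [-2.96, 2.96], [-0.89, 2.26], [0.02, 2.5], [-1.34, 4.48], [0, 2.73], [-2.66, 2.66]. Speed limits (rad/s): [2.39, 2.39, 2.79, 3.14, 3.14, 3.14].

INTERFACE

Orientations are given as a unit quaternion [w, x, y, z].
In Python, from bench import get_state, eyes, env gives the robot as it stands.
- The arm moves only by the tool step_arm, never from a script. Its argument "motion" is a list of rows, each a list of 7 numbers: the opening, from 0 (shut) to 1 (fully open), then the shift along the world's x, y, z in m, then the turn, a rotation vector about the world's x, y, z in rad. A call has 1 to 8 rows; each row is the pose to reach, as a shift and turn from the pose commanded when the call began; what a row does not reach only later rows make up. A row lasts 1/10 s, in which the tool goes at most 50 mm and 8.59 degrees, less where a joint would pass 70% of its speed; a pose out of reach is approached as far as the arm can. A call with a gripper value outside its range is refused whole. The fingers move at their own pace and stop on an object; "grip_force" is the grip in N (left out, the last holds). Time passes only in rows, so rows that repeat a pose let the fingers close. It gives the time, the measured TCP pose, the force, the opening and the grip force at its end, in the units of the state.
- get_state(): the state, without advancing time (a new reading comes with each control period).
- eyes.capture(name): name is "side" or "top"; returns (picture, depth): 384x512x3 uint8, blue, green, red; 384x512 float32, mm along the optical axis (not along the pixel's ray), 0 where there is no reading.
- eyes.camera_info(name): a dict with "fx", "fy", "cx", "cy" (pixels), "rvec" (rotation vector, rad) and "tvec" (3), from world to camera coordinates, as OpenCV has them. Camera axes: x right, y down, z forward; pixel columns grow to the right and rows downward; lengths in mm; the calibration is good to about 2 mm. A picture is of the moment at which its call begins. camera_info takes no time and is no camera call.
- env.job_done(): hands the job in; it is judged then, once.
The state is a dict: "clock": time; "joint_pos": joint angles; "dq": joint speeds; "effort": joint torques, N m; "ee_pos": TCP position; "orientation": TCP orientation; "force": force on the tool from outside, world axes, zero at the start; "ft_torque": the same for the moment, N m; "width": finger opening in mm; "finger_force": force on a finger pad.
Only numpy, scipy, OpenCV 4.12 (cv2) and the standard library are available. Lean on these libraries where they do the work, as an engineer would, in place of code of your own. Each camera call takes 0.05 s, during which the arm holds its last target. There are 200 camera calls.

## Working session

There is one attempt and no reset: what is moved stays moved. The work goes in short steps, Python scripts to look and compute and a tool call to move; the robot and the scene stay as the last step left them, time stands still between calls to the robot, and variables do not carry over. Pictures are saved under pics/ and viewed, at most 14 in all, crops included, and the job is handed in when it is done.

Besides the shell and the picture viewer there is one more tool, called in YAML: its name, and indented under it one key for each argument. step_arm: Moves the arm, as the interface text tells. Its arguments: {"type":"object","properties":{"motion":{"type":"array","items":{"type":"array","items":{"type":"number"}}},"grip_force":{"type":"number"}},"required":["motion"]}

```bash
mkdir -p pics; ls; python3 - <<'E'
from bench import get_state, eyes, env
import cv2,numpy as np
print(get_state(), env.hold_point_z)
for n in("top","side"):
    p,d=eyes.capture(n); cv2.imwrite(f"pics/{n}0.png",p); np.savez(f"{n}0.npz",p=p,d=d); print(n,eyes.camera_info(n))
E
```

```text
pics
{'clock': 0.0, 'joint_pos': array([-1.31037666e+00,  1.31167003e-01,  1.48925604e+00, -1.37120563e-05,
        1.52300425e+00, -8.53950883e-02]), 'dq': array([ 2.23265097e-03,  1.05466096e-03,  6.28427956e-04, -3.12804568e-04,
       -5.79705275e-05, -1.55883803e-03]), 'effort': array([-7.46922906e-04, -5.59842253e+01, -4.91764820e+01,  7.67413247e-02,
        3.55219084e-02, -1.51107311e-04]), 'ee_pos': array([ 203.25104476, -563.92559136,  217.59672916]), 'orientation': array([-9.13210254e-04,  9.85088253e-01,  1.72047354e-01, -8.69959621e-05]), 'force': array([ 0.13899628,  0.28706489, -0.35342185]), 'ft_torque': array([ 0.01744228,  0.02455772, -0.02579652]), 'finger_force': 0.0, 'width': 92.8658650799813} 18.8
top {'fx': 404.09047640814015, 'fy': 404.09047640814015, 'cx': 251.11881434348575, 'cy': 190.76952054482035, 'rvec': array([ 2.09810968, -2.15915639,  0.18900926]), 'tvec': array([  20.64390612,  574.22902168, 1079.3739329 ])}
side {'fx': 411.6157554892796, 'fy': 411.6157554892796, 'cx': 248.2430769478438, 'cy': 188.64023798029976, 'rvec': array([ 0.46482179, -2.70345855,  1.20859883]), 'tvec': array([544.0027801, 176.0976757, 805.7437484])}
```

View pics/top0.png

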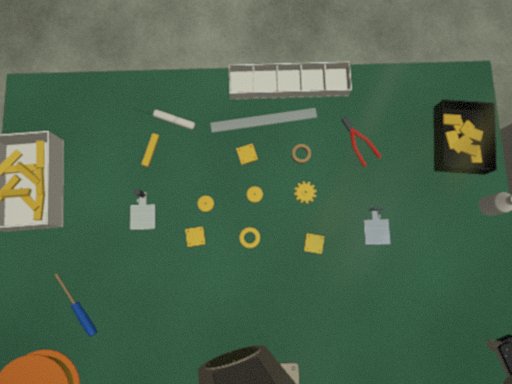

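View pics/side0.png

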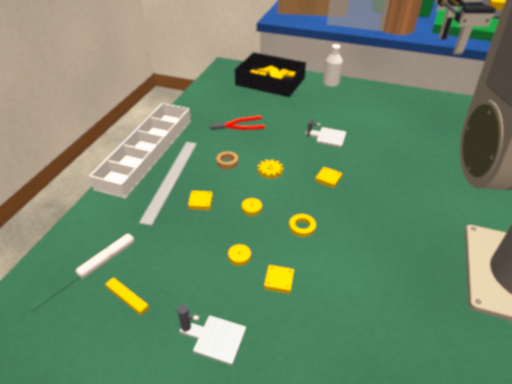

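Top view: squares are at about (247,154), (195,237) and (314,243), discs at (206,203) and (255,194), feet at (143,216) and (377,232). In the side view, the near-left stand (post at 185,318) looks like the tall round one. Next I'll measure.

```bash
cat > h.py <<'E'
import cv2,numpy as np
from bench import eyes,get_state
S=6
CI={n:eyes.camera_info(n) for n in("top","side")}
def KRt(n):
    c=CI[n]; return np.array([[c["fx"],0,c["cx"]],[0,c["fy"],c["cy"]],[0,0,1.]]),cv2.Rodrigues(c["rvec"])[0],np.array(c["tvec"]).reshape(3)
def cast(n,uv,z):
    K,R,t=KRt(n); uv=np.atleast_2d(np.asarray(uv,float)); C=-R.T@t
    d=np.c_[uv,np.ones(len(uv))]@np.linalg.inv(K).T@R
    return C+d*((z-C[2])/d[:,2])[:,None]
def proj(n,P):
    K,R,t=KRt(n); q=(np.atleast_2d(P)@R.T+t)@K.T; return q[:,:2]/q[:,2:]
def tri(uv):
    P=[K@np.c_[R,t] for K,R,t in map(KRt,("top","side"))]
    X=cv2.triangulatePoints(P[0],P[1],np.float64(uv[0]).reshape(2,1),np.float64(uv[1]).reshape(2,1)).ravel(); return X[:3]/X[3]
def up(p): return cv2.resize(p,None,fx=S,fy=S,interpolation=cv2.INTER_CUBIC)
def ymask(p):
    u=up(p).astype(int); return ((u[...,2]-u[...,0]>85)&(u[...,1]-u[...,0]>45)).astype(np.uint8)
def fmask(p):
    u=up(p).astype(int); m=((u.min(2)>125)&(u.max(2)-u.min(2)<60)).astype(np.uint8)
    return cv2.morphologyEx(m,cv2.MORPH_OPEN,np.ones((11*S,11*S),np.uint8))
def blobs(m,lo,hi):
    cs=cv2.findContours(m,cv2.RETR_EXTERNAL,cv2.CHAIN_APPROX_NONE)[0]
    return [(c.reshape(-1,2)+.5)/S-.5 for c in cs if lo<cv2.contourArea(c)/S/S<hi]
def rect(n,c,z):
    w=cast(n,c,z)[:,:2]; M=cv2.moments(np.float32(c)); ce=(M["m10"]/M["m00"],M["m01"]/M["m00"])
    r=cv2.minAreaRect(np.float32(w)); hull=cv2.contourArea(cv2.convexHull(np.float32(w)))
    return dict(px=np.round(ce,1),cw=cast(n,ce,z)[0,:2].round(1),rc=np.round(r[0],1),wh=np.round(r[1],1),ang=round(r[2],1),area=round(hull),ce=ce)
E
python3 - <<'E'
from h import *
for n in("top","side"):
    K,R,t=KRt(n); print(n,"cam at",(-R.T@t).round())
D={n:np.load(n+"0.npz") for n in("top","side")}
for kind,mk,z,lo,hi in(("yel",ymask,7,80,900),("foot",fmask,4,300,3000)):
    B={n:[rect(n,c,z) for c in blobs(mk(D[n]["p"]),lo,hi)] for n in D}
    for b in B["top"]:
        s=min(B["side"],key=lambda s:np.hypot(*(s["cw"]-b["cw"])),default=None)
        print(kind,*[b[k] for k in("px","cw","rc","wh","ang","area")])
        if s and np.hypot(*(s["cw"]-b["cw"]))<25: print("      side",*[s[k] for k in("px","cw","rc","wh","ang")],"tri",tri((b["ce"],s["ce"])).round(1))
p=D["top"]["p"];q=D["side"]["p"]
im=[cv2.resize(x,(400,300),interpolation=cv2.INTER_CUBIC) for x in(p[180:240,110:190],p[195:255,340:420],q[295:370,160:260],q[110:155,290:350])]
cv2.imwrite("pics/feet.png",np.vstack([np.hstack(im[:2]),np.hstack(im[2:])]))
E
```

```text
top cam at [ 376.    7. 1164.]
side cam at [347. 637. 671.]
yel [313.7 243.2] [ 426.2 -169.2] [ 426.3 -169.3] [50.7 50.3] 78.1 2494
      side [328.2 176.5] [ 426.3 -170.7] [ 426.9 -171.6] [67.2 55.8] 78.5 tri [ 426.1 -169.     8.4]
yel [249.3 237.2] [448.3  13. ] [448.5  13.2] [57.  57.2] 88.4 2604
      side [302.  224.5] [447.8  10.8] [447.6  10. ] [60.8 69.4] 19.4 tri [447.8  12.9   9.2]
yel [194.9 236.2] [455.5 168.1] [455.6 168.1] [51.3 51.9] 6.9 2598
      side [278.7 278.5] [455.4 165.8] [455.8 165. ] [53.5 60.4] 7.2 tri [455.2 167.7   9.6]
yel [205.3 203.2] [549.9 137.6] [549.9 137.5] [45.8 46.4] 89.3 1681
      side [239.1 254.1] [549.5 134.8] [549.1 134.2] [48.9 56.2] 37.4 tri [549.  137.1  10. ]
yel [254.3 193.9] [572.9  -5. ] [573.  -5.] [45.  46.1] 88.3 1666
      side [251.4 206. ] [572.4  -7.3] [572.3  -7.5] [48.4 59.1] 19.4 tri [572.1  -5.    9.3]
yel [304.9 192. ] [ 574.3 -151.9] [ 574.4 -152.1] [61.9 63. ] 81.7 3129
      side [269.9 168.3] [ 573.4 -153.7] [ 573.3 -154. ] [65.5 78. ] 19.3 tri [ 573.4 -151.8    8.6]
yel [246.6 153.6] [694.4  14.3] [694.5  14.3] [52.
[... 193 characters left out ...]
[126.8 295.4] [713.7 297.5] [715.7 296.7] [ 24.4 109. ] 71.8 tri [713.  299.4  10.5]
foot [376.8 231.6] [ 453.8 -352. ] [ 454.2 -351.8] [70.4 69.5] 88.4 4764
      side [330.4 136.3] [ 456. -351.] [ 457.8 -351.9] [78.7 85.2] 9.8 tri [ 455.  -352.2    3.1]
foot [142.4 216.7] [516.  319.8] [516.3 319.8] [72.  70.5] 0.8 4930
      side [218.1 338.7] [519.1 319.1] [527.5 317.6] [96.2 74.7] 0.7 tri [517.2 319.7   5.6]
foot [ 17.3 212.9] [537.5 681.8] [541.7 678.8] [88.3 82.8] 3.8 6246
foot [264.4  81.3] [922.3 -46.3] [922.3 -46.6] [217.3  72.9] 90.0 15592
foot [311.9  80.1] [ 922.  -191.8] [ 922.2 -191.9] [68. 72.] 88.3 4782
foot [335.7  79.5] [ 921.9 -264.8] [ 922.2 -264.7] [66.2 71. ] 88.3 4608
```

View pics/feet.png

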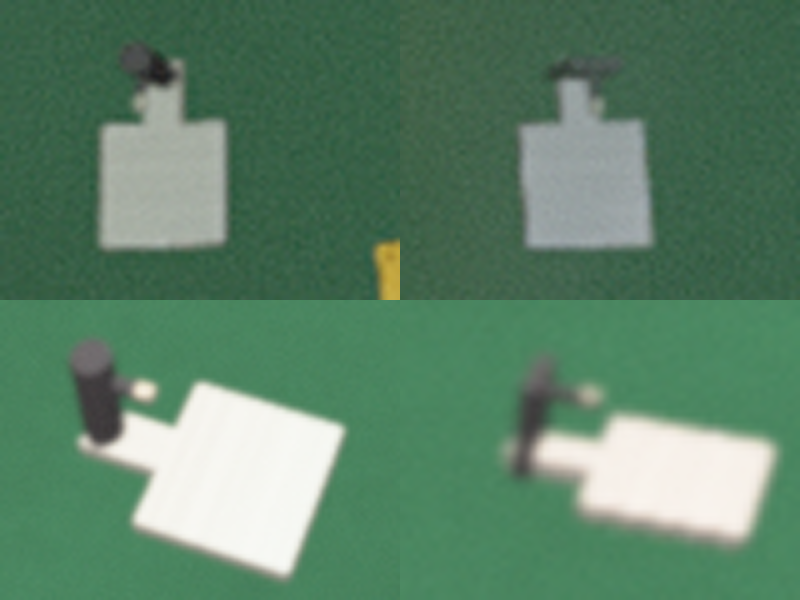

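Crops: both posts lie towards world +x. The left (+y) stand has the round tall post and the right one the flat low post. First I go to the square at (426,-169), whose edges run at -11.9°. I'll squeeze it across both edge directions so the gripper centres it.

step_arm:
  motion:
    - [1,0.16,0.28,-0.1186,0,0,1.0175]
    - [1,0.16,0.28,-0.1186,0,0,1.0175]
    - [1,0.16,0.28,-0.1186,0,0,1.0175]
    - [1,0.16,0.28,-0.1186,0,0,1.0175]
    - [1,0.16,0.28,-0.1186,0,0,1.0175]
    - [1,0.16,0.28,-0.1186,0,0,1.0175]
    - [1,0.16,0.28,-0.1186,0,0,1.0175]
    - [1,0.16,0.28,-0.1186,0,0,1.0175]
  grip_force: 10

```text
clock: 0.9
ee_pos: [363.6, -279.1, 97.1]
orientation: [-0.003, 0.774, 0.633, 0.0]
force: [0.4, 0.3, -0.3]
width: 92.9
finger_force: 0.0
```

```bash
cat >> h.py <<'E'
def square_fit(n,c,z,half):
    """lines fitted to the four sides on plane z -> centre, angle (deg), widths"""
    w=cast(n,c,z)[:,:2]; r=cv2.minAreaRect(np.float32(w)); a=r[2]; a=(a+45)%90-45
    a=np.radians(a); ce=np.array(r[0])
    for _ in range(3):
        A=np.array([[np.cos(a),np.sin(a)],[-np.sin(a),np.cos(a)]]); q=(w-ce)@A.T; L=[];sl=[]
        for ax in(0,1):
            for s in(-1,1):
                k=(np.abs(q[:,1-ax])<half*.75)&(np.abs(s*q[:,ax]-half)<5)
                m,b=np.polyfit(q[k,1-ax],q[k,ax],1); L.append(b); sl.append(m if ax else -m)
        ce=ce+np.array([(L[0]+L[1])/2,(L[2]+L[3])/2])@A; a+=np.mean(sl)
    return ce.round(1),np.degrees(a).round(2),np.round([L[1]-L[0],L[3]-L[2]],1),np.degrees(sl).round(1)
E
python3 - <<'E'
from h import *
print(get_state()["ee_pos"],get_state()["orientation"],get_state()["joint_pos"])
for n in("top","side"):
    for c in blobs(fmask(np.load(n+"0.npz")["p"]),300,3000):
        x,y=cast(n,c.mean(0),8)[0,:2]
        if x<600 and abs(y)<450: print(n,*square_fit(n,c,8,35))
E
```

```text
[ 363.59478949 -279.11568244   97.05426133] [-2.79416217e-03  7.73950856e-01  6.33239379e-01  3.91663815e-04] [-7.67824600e-01 -1.60611680e-01  2.00327909e+00  1.48395503e-03
  1.30438388e+00 -5.68892507e-01]
top [ 453.8 -350.7] -0.72 [68.9 68.3] [-0.6  0.7 -0.4  0.3]
top [515.6 318.5] 0.37 [70.2 69.9] [ 0.  -1.5  0.4  1. ]Traceback (most recent call last):
  File "<stdin>", line 6, in <module>
  File "h.py", line 38, in square_fit
    m,b=np.polyfit(q[k,1-ax],q[k,ax],1); L.append(b); sl.append(m if ax else -m)
        ~~~~~~~~~~^^^^^^^^^^^^^^^^^^^^^
    raise TypeError("expected non-empty vector for x")
TypeError: expected non-empty vector for x
```

step_arm:
  motion:
    - [1,0.0628,0.1153,-0.04,0,0,0]
    - [1,0.0628,0.1153,-0.04,0,0,0]
    - [1,0.0628,0.1153,-0.04,0,0,0]
    - [1,0.0628,0.1153,-0.06,0,0,0]
    - [1,0.0628,0.1153,-0.08,0,0,0]
    - [1,0.0628,0.1153,-0.092,0,0,0]
    - [1,0.0628,0.1153,-0.092,0,0,0]
    - [1,0.0628,0.1153,-0.092,0,0,0]

```text
clock: 1.7
ee_pos: [426.2, -169.8, 8.5]
orientation: [-0.0, 0.777, 0.63, -0.0]
force: [0.2, 0.2, 0.7]
width: 93.2
finger_force: 0.0
```

step_arm:
  motion:
    - [1,0,0,-0.0045,0,0,0]
    - [1,0,0,-0.0045,0,0,0]
    - [0.4,0,0,-0.0045,0,0,0]
    - [0.4,0,0,-0.0045,0,0,0]
    - [0.4,0,0,-0.0045,0,0,0]
    - [0.4,0,0,-0.0045,0,0,0]
    - [0.4,0,0,-0.0045,0,0,0]
    - [0.4,0,0,-0.0045,0,0,0]
  grip_force: 6

```text
clock: 2.5
ee_pos: [426.2, -169.1, 3.5]
orientation: [-0.0, 0.777, 0.63, 0.0]
force: [-0.2, -0.3, 0.4]
width: 49.8
finger_force: 6.4
```

step_arm:
  motion:
    - [1,0,0,0,0,0,0]
    - [1,0,0,0,0,0,0]
    - [1,0,0,0,0,0,0]
    - [1,0,0,0,0,0,-0.15]
    - [1,0,0,0,0,0,-0.3]
    - [1,0,0,0,0,0,-0.45]
    - [1,0,0,0,0,0,-0.6]
    - [1,0,0,0,0,0,-0.7]

```text
clock: 3.3
ee_pos: [426.2, -169.2, 3.5]
orientation: [-0.0, 0.946, 0.323, -0.0]
force: [-0.4, -0.1, 0.0]
width: 93.1
finger_force: 0.0
```

step_arm:
  motion:
    - [1,0,0,0,0,0,-0.15]
    - [1,0,0,0,0,0,-0.3]
    - [1,0,0,0,0,0,-0.45]
    - [1,0,0,0,0,0,-0.6]
    - [1,0,0,0,0,0,-0.75]
    - [1,0,0,0,0,0,-0.8708]
    - [1,0,0,0,0,0,-0.8708]
    - [1,0,0,0,0,0,-0.8708]

```text
clock: 4.1
ee_pos: [426.2, -169.2, 3.5]
orientation: [-0.0, 0.995, -0.102, -0.0]
force: [-0.1, 0.8, 0.3]
width: 93.1
finger_force: 0.0
```

step_arm:
  motion:
    - [0.4,0,0,0,0,0,0]
    - [0.4,0,0,0,0,0,0]
    - [0.4,0,0,0,0,0,0]
    - [0.4,0,0,0,0,0,0]
    - [0.4,0,0,0,0,0,0]
    - [0.4,0,0,0,0,0,0]
    - [0.4,0,0,0,0,0,0]
  grip_force: 15

```text
clock: 4.8
ee_pos: [426.2, -169.2, 3.6]
orientation: [0.0, 0.995, -0.104, 0.0]
force: [1.2, -0.0, -0.1]
width: 49.9
finger_force: 15.0
```

step_arm:
  motion:
    - [0.4,0,0,0.03,0,0,0]
    - [0.4,0,0,0.07,0,0,0]
    - [0.4,0.007,-0.045,0.07,0,0,0.05]
    - [0.4,0.014,-0.09,0.07,0,0,0.1]
    - [0.4,0.021,-0.135,0.07,0,0,0.15]
    - [0.4,0.0276,-0.1815,0.07,0,0,0.195]
    - [0.4,0.0276,-0.1815,0.07,0,0,0.195]
    - [0.4,0.0276,-0.1815,0.05,0,0,0.195]

```text
clock: 5.6
ee_pos: [455.2, -353.4, 55.7]
orientation: [0.001, 1.0, -0.007, 0.002]
force: [0.4, -0.2, 0.2]
width: 49.7
finger_force: 15.0
```

step_arm:
  motion:
    - [0.4,0,0,-0.02,0,0,0]
    - [0.4,0,0,-0.035,0,0,0]
    - [0.4,0,0,-0.038,0,0,0]
    - [0.4,0,0,-0.04,0,0,0]
    - [0.4,0,0,-0.04,0,0,0]

```text
clock: 6.1
ee_pos: [454.2, -350.8, 14.2]
orientation: [0.0, 1.0, -0.006, 0.0]
force: [-0.2, -0.4, -0.4]
width: 49.8
finger_force: 15.0
```

step_arm:
  motion:
    - [0.4,0,0,-0.001,0,0,0]
    - [0.4,0,0,-0.002,0,0,0]
    - [0.4,0,0,-0.002,0,0,0]
    - [0.4,0,0,-0.002,0,0,0]

```text
clock: 6.5
ee_pos: [453.9, -350.8, 11.8]
orientation: [0.0, 1.0, -0.006, 0.0]
force: [0.8, 0.5, -0.2]
width: 49.7
finger_force: 15.0
```

Now down 0.5 mm more, then release and rise.

step_arm:
  motion:
    - [0.4,0,0,-0.0005,0,0,0]
    - [0.4,0,0,-0.0005,0,0,0]
    - [0.4,0,0,-0.0005,0,0,0]

```text
clock: 6.8
ee_pos: [453.9, -350.8, 11.6]
orientation: [0.0, 1.0, -0.006, 0.0]
force: [-1.7, 2.6, 5.5]
width: 50.1
finger_force: 15.0
```

step_arm:
  motion:
    - [0.8,0,0,0,0,0,0]
    - [0.8,0,0,0,0,0,0]
    - [0.8,0,0,0,0,0,0]
    - [0.8,0,0,0.03,0,0,0]
    - [0.8,0,0,0.09,0,0,0]
    - [1,0,0.05,0.09,0,0,0]
    - [1,0,0.1,0.09,0,0,0]
    - [1,0,0.15,0.09,0,0,0]

```text
clock: 7.6
ee_pos: [454.0, -200.7, 101.9]
orientation: [0.0, 1.0, -0.007, 0.001]
force: [0.4, 1.2, 0.4]
width: 91.8
finger_force: 0.0
```

step_arm:
  motion:
    - [1,0,0.045,0,0,0,0.14]
    - [1,0,0.09,0,0,0,0.28]
    - [1,0,0.135,0,0,0,0.42]
    - [1,0,0.18,0,0,0,0.56]
    - [1,0,0.225,0,0,0,0.7]
    - [1,0,0.27,0,0,0,0.84]
    - [1,0,0.315,0,0,0,0.98]
    - [1,0,0.36,0,0,0,1.1]

```text
clock: 8.4
ee_pos: [453.5, 160.2, 101.2]
orientation: [0.0, 0.854, 0.52, 0.0]
force: [-0.1, 1.0, 0.1]
width: 93.2
finger_force: 0.0
```

```bash
cat >> h.py <<'E'
def check(tag,P,zs,kinds,n="top"):
    """fit plates/foot near P in view n"""
    p,d=eyes.capture(n); cv2.imwrite(f"pics/{tag}_{n}.png",p)
    for kind,z,half in zip(kinds,zs,(35,25,23)):
        m=fmask_raw(p) if kind=="foot" else ymask(p)
        for c in blobs(m,80,3000):
            x=cast(n,c.mean(0),z)[0,:2]
            if np.hypot(*(x-P[:2]))<30:
                try: print(n,kind,z,*square_fit(n,c,z,half), "cen",rect(n,c,z)["cw"])
                except Exception as e: print(kind,"fail",rect(n,c,z))
    return p
def fmask_raw(p):
    u=up(p).astype(int); m=((u.min(2)>125)&(u.max(2)-u.min(2)<60)|(ymask(p)>0)).astype(np.uint8)
    m=cv2.morphologyEx(m,cv2.MORPH_CLOSE,np.ones((3*S,3*S),np.uint8))
    return cv2.morphologyEx(m,cv2.MORPH_OPEN,np.ones((11*S,11*S),np.uint8))
E
python3 - <<'E'
from h import *
P=(454,-351)
out=[]
for n in("top","side"):
    p=check("low1",P,(8,22),("foot","yel"),n)
    u,v=proj(n,(454,-351,15))[0].astype(int); out.append(cv2.resize(p[v-24:v+24,u-32:u+32],(400,300),interpolation=cv2.INTER_CUBIC))
cv2.imwrite("pics/low1.png",np.hstack(out))
E
```

```text
top foot 8 [ 453.3 -351. ] -1.17 [69.  68.1] [-0.5  0.9 -0.8  0.4] cen [ 453.1 -351. ]
top yel 22 [ 453.7 -348.7] -0.77 [44.6 45.8] [-1.4  1.1  0.4 -0.1] cen [ 453.5 -348.8]
foot fail {'px': array([332.6, 136. ]), 'cw': array([ 449.9, -348.9]), 'rc': array([ 449.4, -350.5]), 'wh': array([64.9, 93.5]), 'ang': 12.1, 'area': 5552, 'ce': (332.58179562302615, 135.96169559158466)}
yel fail {'px': array([331.6, 132.9]), 'cw': array([ 453.2, -342.1]), 'rc': array([ 453.8, -342.6]), 'wh': array([69.8, 53.4]), 'ang': 88.7, 'area': 3559, 'ce': (331.59358878828994, 132.87893268899072)}
```

View pics/low1.png

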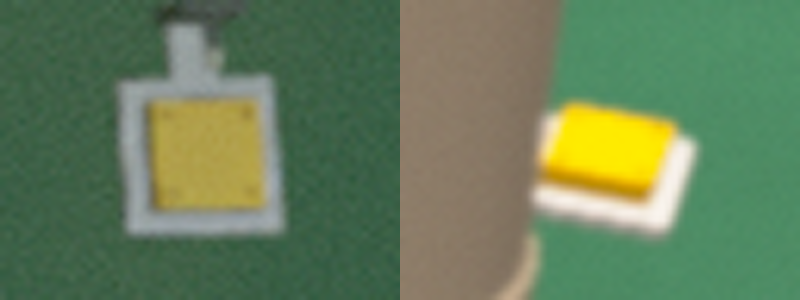

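Crops: the plate is on the low foot. In the top crop its top face spans about 150–265 and the foot 125–280. It may be about 2 mm off in y, so I'll check with an edge profile.

```bash
cat >> h.py <<'E'
def prof(n,p,P,ax,z):
    """r-b profile and darkness averaged over +-12 mm, along world axis ax, on plane z"""
    s=np.arange(-42,42.1,2); o=np.arange(-12,13,3)
    g=np.zeros((len(s),len(o),3)); g[...,2]=z; g[...,ax]=P[ax]+s[:,None]; g[...,1-ax]=P[1-ax]+o[None]
    q=proj(n,g.reshape(-1,3)).reshape(len(s),len(o),2).astype(np.float32)
    v=cv2.remap(p.astype(np.float32),q[...,0],q[...,1],cv2.INTER_CUBIC).mean(1)
    return s,v
def cross(s,y,lev):
    k=np.where(np.diff(np.sign(y-lev)))[0]; return [(round(float(s[i]+(lev-y[i])/(y[i+1]-y[i])*(s[i+1]-s[i])),1),"+" if y[i+1]>y[i] else "-") for i in k]
E
python3 - <<'E'
from h import *
p=cv2.imread("pics/low1_top.png")
for ax in(0,1):
    s,v=prof("top",p,(453.8,-350.7),ax,22); y=v[:,2]-v[:,0]
    print("yel z22",cross(s,y,y[18:24].mean()/2), y[::2].round())
    s,v=prof("top",p,(453.8,-350.7),ax,8); y=v[:,0]; print("foot z8 blue",y[::2].round()); print(cross(s,y,85))
p=np.load("top0.npz")["p"]
for ax in(0,1):
    s,v=prof("top",p,(453.8,-350.7),ax,8); y=v[:,0];print("empty",y[::2].round(), cross(s,y,(y[20]+y[1])/2))
E
```

```text
yel z22 [(-24.5, '+'), (24.2, '-')] [ -8.  -6.  -9. -12.  18.  97. 105. 103. 103. 103. 103. 102. 103. 102.
 103. 105.  92.  13. -11.  -8.  -6.  -4.]
foot z8 blue [ 67.  77. 144. 166. 136.  82.  74.  74.  74.  73.  74.  72.  72.  75.
  73.  71.  74. 110. 153. 156. 143. 138.]
[(-37.5, '+'), (-22.3, '-'), (24.0, '+')]
yel z22 [(-23.1, '+'), (26.9, '-')] [-11. -10.  -8. -12.   4.  71. 109. 105. 103. 103. 102. 103. 102. 103.
 103. 103. 106.  71.  -4. -10.  -5.  -4.]
foot z8 blue [ 68.  78. 141. 149.  93.  71.  73.  74.  74.  73.  72.  75.  72.  73.
  75.  70.  68. 133. 163. 146.  87.  67.]
[(-37.5, '+'), (-25.1, '-'), (23.2, '+'), (38.3, '-')]
empty [ 75.  84. 146. 167. 163. 162. 163. 163. 162. 161. 161. 160. 160. 163.
 162. 159. 160. 161. 159. 158. 147. 141.] [(-35.6, '+')]
empty [ 71.  80. 142. 167. 165. 163. 164. 162. 162. 161. 162. 160. 162. 162.
 162. 162. 163. 163. 165. 150.  92.  74.] [(-35.5, '+'), (36.4, '-')]
```

The plate is about 1.9 mm too far in +y (plate edges -23.1/26.9, foot edges -35.5/36.4). I'll correct that when I come back to the low stand. Next is square 2.

step_arm:
  motion:
    - [1,0.0017,0.0088,0,0,0,0.15]
    - [1,0.0017,0.0088,0,0,0,0.3]
    - [1,0.0017,0.0088,-0.02,0,0,0.45]
    - [1,0.0017,0.0088,-0.04,0,0,0.604]
    - [1,0.0017,0.0088,-0.065,0,0,0.604]
    - [1,0.0017,0.0088,-0.09,0,0,0.604]
    - [1,0.0017,0.0088,-0.0975,0,0,0.604]
    - [1,0.0017,0.0088,-0.0975,0,0,0.604]

```text
clock: 9.3
ee_pos: [454.6, 166.5, 2.6]
orientation: [-0.001, 0.663, 0.748, -0.001]
force: [0.9, -0.0, 0.2]
width: 93.0
finger_force: 0.0
```

step_arm:
  motion:
    - [0.4,0,0,0,0,0,0]
    - [0.4,0,0,0,0,0,0]
    - [0.4,0,0,0,0,0,0]
    - [0.4,0,0,0,0,0,0]
    - [0.4,0,0,0,0,0,0]
    - [0.4,0,0,0,0,0,0]
  grip_force: 6

```text
clock: 9.9
ee_pos: [455.6, 167.2, 3.7]
orientation: [0.0, 0.663, 0.748, 0.0]
force: [0.2, -0.9, 2.7]
width: 50.3
finger_force: 6.4
```

step_arm:
  motion:
    - [1,0,0,0,0,0,0]
    - [1,0,0,0,0,0,0]
    - [1,0,0,0,0,0,0]
    - [1,0,0,0,0,0,-0.15]
    - [1,0,0,0,0,0,-0.3]
    - [1,0,0,0,0,0,-0.45]
    - [1,0,0,0,0,0,-0.6]
    - [1,0,0,0,0,0,-0.7]

```text
clock: 10.7
ee_pos: [455.4, 167.1, 3.5]
orientation: [-0.0, 0.881, 0.473, -0.0]
force: [0.1, -0.1, 0.1]
width: 92.8
finger_force: 0.0
```

step_arm:
  motion:
    - [1,0,0,0,0,0,-0.15]
    - [1,0,0,0,0,0,-0.3]
    - [1,0,0,0,0,0,-0.45]
    - [1,0,0,0,0,0,-0.6]
    - [1,0,0,0,0,0,-0.75]
    - [1,0,0,0,0,0,-0.8708]
    - [1,0,0,0,0,0,-0.8708]
    - [1,0,0,0,0,0,-0.8708]

```text
clock: 11.5
ee_pos: [455.4, 167.1, 3.5]
orientation: [0.0, 0.998, 0.062, -0.0]
force: [0.8, 0.2, 0.8]
width: 93.0
finger_force: 0.0
```

step_arm:
  motion:
    - [0.4,0,0,0,0,0,0]
    - [0.4,0,0,0,0,0,0]
    - [0.4,0,0,0,0,0,0]
    - [0.4,0,0,0,0,0,0]
    - [0.4,0,0,0,0,0,0]
    - [0.4,0,0,0,0,0,0]
    - [0.4,0,0,0,0,0,0]
  grip_force: 15

```text
clock: 12.2
ee_pos: [455.5, 167.2, 3.6]
orientation: [-0.0, 0.998, 0.06, 0.0]
force: [0.0, 0.2, 0.1]
width: 49.9
finger_force: 15.0
```

step_arm:
  motion:
    - [0.4,0,0,0.04,0,0,0]
    - [0.4,0,0,0.08,0,0,-0.03]
    - [0.4,0.016,0.04,0.08,0,0,-0.06]
    - [0.4,0.032,0.08,0.08,0,0,-0.1]
    - [0.4,0.048,0.12,0.08,0,0,-0.113]
    - [0.4,0.0601,0.1513,0.08,0,0,-0.113]
    - [0.4,0.0601,0.1513,0.08,0,0,-0.113]
    - [0.4,0.0601,0.1513,0.05,0,0,-0.113]

```text
clock: 13.0
ee_pos: [518.9, 320.9, 57.5]
orientation: [-0.002, 1.0, 0.005, 0.004]
force: [0.6, 0.1, 0.4]
width: 50.1
finger_force: 15.0
```

step_arm:
  motion:
    - [0.4,0,0,-0.02,0,0,0]
    - [0.4,0,0,-0.035,0,0,0]
    - [0.4,0,0,-0.039,0,0,0]
    - [0.4,0,0,-0.0415,0,0,0]
    - [0.4,0,0,-0.0425,0,0,0]
    - [0.4,0,0,-0.0425,0,0,0]
    - [0.4,0,0,-0.0425,0,0,0]

```text
clock: 13.7
ee_pos: [516.3, 318.8, 12.1]
orientation: [-0.0, 1.0, 0.004, 0.001]
force: [-0.4, 0.1, -0.3]
width: 50.0
finger_force: 15.0
```

step_arm:
  motion:
    - [0.4,0,0,-0.0005,0,0,0]
    - [0.4,0,0,-0.0005,0,0,0]
    - [0.4,0,0,-0.0005,0,0,0]

```text
clock: 14.0
ee_pos: [516.2, 318.8, 11.6]
orientation: [-0.0, 1.0, 0.004, 0.001]
force: [-1.6, 0.2, 5.4]
width: 49.7
finger_force: 15.0
```

step_arm:
  motion:
    - [0.8,0,0,0,0,0,0]
    - [0.8,0,0,0,0,0,0]
    - [0.8,0,0,0,0,0,0]
    - [0.8,0,0,0.03,0,0,0]
    - [0.8,0,0,0.09,0,0,0]
    - [1,0,-0.05,0.09,0,0,0.15]
    - [1,0,-0.1,0.09,0,0,0.3]
    - [1,0,-0.15,0.09,0,0,0.45]

```text
clock: 14.8
ee_pos: [516.0, 175.7, 101.4]
orientation: [0.0, 0.976, 0.219, 0.001]
force: [0.2, 0.4, -0.9]
width: 91.7
finger_force: 0.0
```

step_arm:
  motion:
    - [1,0.04,-0.03,0,0,0,0.15]
    - [1,0.08,-0.06,0,0,0,0.3]
    - [1,0.12,-0.09,0,0,0,0.45]
    - [1,0.16,-0.12,0,0,0,0.6]
    - [1,0.1789,-0.1545,0,0,0,0.75]
    - [1,0.1789,-0.1545,0,0,0,0.9]
    - [1,0.1789,-0.1545,0,0,0,1.05]
    - [1,0.1789,-0.1545,0,0,0,1.1]

```text
clock: 15.6
ee_pos: [694.6, 21.7, 99.8]
orientation: [-0.0, 0.718, 0.696, -0.0]
force: [0.3, -0.1, 0.2]
width: 92.9
finger_force: 0.0
```

```bash
python3 - <<'E'
from h import *
print(get_state()["ee_pos"],get_state()["orientation"])
P=(515.6,318.5)
p,d=eyes.capture("top"); q,_=eyes.capture("side")
cv2.imwrite("pics/t2.png",p);cv2.imwrite("pics/s2.png",q)
for ax in(0,1):
    s,v=prof("top",p,P,ax,22); y=v[:,2]-v[:,0]; print("yel z22",cross(s,y,y[18:24].mean()/2))
    for im,t in((p,"now"),(np.load("top0.npz")["p"],"empty")):
        s,v=prof("top",im,P,ax,8); y=v[:,0];print("foot",t,y[::2].round(), cross(s,y,(162+75)/2))
    s,v=prof("side",q,P,ax,22); print("side z22",(v[:,2]-v[:,0])[::2].round(), cross(s,v[:,2]-v[:,0],100))
    s,v=prof("side",q,P,ax,8); print("side z8 blue",v[::2,0].round())
u,v=proj("top",(*P,15))[0].astype(int); a=cv2.resize(p[v-30:v+30,u-40:u+40],(400,300),interpolation=cv2.INTER_CUBIC)
u,v=proj("side",(*P,15))[0].astype(int); b=cv2.resize(q[v-36:v+36,u-48:u+48],(400,300),interpolation=cv2.INTER_CUBIC)
cv2.imwrite("pics/tall1.png",np.hstack([a,b]))
E
```

```text
[694.55218595  21.71809418  99.78760628] [-3.95645866e-04  7.17994306e-01  6.96048783e-01 -3.34071301e-04]
yel z22 [(-24.4, '+'), (25.1, '-')]
foot now [ 61.  73. 138. 161. 144.  85.  54.  58.  58.  59.  59.  60.  58.  59.
  57.  56.  53.  89. 146. 156. 141. 138.] [(-35.1, '+'), (-23.9, '-'), (28.0, '+')]
foot empty [ 66.  79. 146. 167. 164. 164. 165. 166. 164. 162. 163. 163. 163. 165.
 164. 162. 163. 162. 163. 161. 149. 146.] [(-35.5, '+')]
side z22 [-21.   7.   3.   4.  77. 257. 255. 255. 255. 255. 255. 255. 255. 255.
 255. 255. 254.  47.   7.   0.  -3.  -3.] [(-25.7, '+'), (25.0, '-')]
side z8 blue [ 98. 102. 218. 246. 240.  92.  -0.   0.   0.   0.   0.   0.   0.   0.
   0.   0.   0.  -3. 199. 240. 219. 217.]
yel z22 [(-25.0, '+'), (25.1, '-')]
foot now [ 64.  69. 133. 164. 149.  87.  50.  58.  59.  60.  59.  58.  59.  59.
  58.  56.  56.  62. 121. 143.  89.  62.] [(-34.7, '+'), (-23.9, '-'), (29.8, '+'), (36.1, '-')]
foot empty [ 67.  74. 141. 169. 165. 164. 164. 164. 164. 164. 164. 163. 164. 164.
 163. 164. 163. 164. 166. 153.  94.  65.] [(-35.1, '+'), (36.5, '-')]
side z22 [-24. -23. -23. -15.  58. 229. 255. 255. 255. 255. 255. 255. 255. 255.
 255. 255. 255. 216.  49.   5.   5.  15.] [(-24.6, '+'), (28.7, '-')]
side z8 blue [ 98. 105. 179.  61.  -0.   0.   0.   0.   0.   0.   0.   0.   0.   0.
   0.  -0.  81. 239. 245. 230. 124.  98.]
```

View pics/tall1.png

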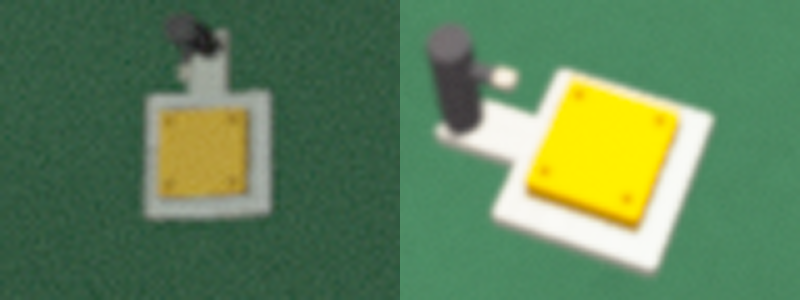

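Tall foot: the plate sits about 0.6 mm towards -y, which is nearly right. In the crop the plate is centred with its edges parallel to the foot's. On to square 3; I'll settle first.

step_arm:
  motion:
    - [1,0,0,0,0,0,0.15]
    - [1,0,0,0,0,0,0.3]
    - [1,0,0,0,0,0,0.3]
    - [1,0,0,0,0,0,0.3]
    - [1,0,0,0,0,0,0.3]

```text
clock: 16.2
ee_pos: [694.6, 22.4, 100.5]
orientation: [-0.0, 0.609, 0.793, -0.0]
force: [-0.3, 0.1, 0.6]
width: 93.0
finger_force: 0.0
```

step_arm:
  motion:
    - [1,-0.0002,-0.0081,-0.03,0,0,0.022]
    - [1,-0.0002,-0.0081,-0.06,0,0,0.022]
    - [1,-0.0002,-0.0081,-0.085,0,0,0.022]
    - [1,-0.0002,-0.0081,-0.095,0,0,0.022]
    - [1,-0.0002,-0.0081,-0.097,0,0,0.022]
    - [1,-0.0002,-0.0081,-0.097,0,0,0.022]
    - [1,-0.0002,-0.0081,-0.097,0,0,0.022]

```text
clock: 16.9
ee_pos: [696.0, 14.2, 5.7]
orientation: [0.001, 0.599, 0.801, 0.001]
force: [0.3, -0.2, 1.0]
width: 93.4
finger_force: 0.0
```

step_arm:
  motion:
    - [0.4,0,0,0,0,0,0]
    - [0.4,0,0,0,0,0,0]
    - [0.4,0,0,0,0,0,0]
    - [0.4,0,0,0,0,0,0]
    - [0.4,0,0,0,0,0,0]
    - [0.4,0,0,0,0,0,0]
  grip_force: 6

```text
clock: 17.5
ee_pos: [694.4, 14.2, 3.5]
orientation: [-0.0, 0.599, 0.801, -0.0]
force: [0.6, 0.2, 0.7]
width: 50.0
finger_force: 6.4
```

step_arm:
  motion:
    - [1,0,0,0,0,0,0]
    - [1,0,0,0,0,0,0]
    - [1,0,0,0,0,0,0]
    - [1,0,0,0,0,0,-0.15]
    - [1,0,0,0,0,0,-0.3]
    - [1,0,0,0,0,0,-0.45]
    - [1,0,0,0,0,0,-0.6]
    - [1,0,0,0,0,0,-0.7]

```text
clock: 18.3
ee_pos: [694.5, 14.2, 3.6]
orientation: [0.0, 0.839, 0.544, 0.0]
force: [0.2, 0.3, 0.4]
width: 93.2
finger_force: 0.0
```

step_arm:
  motion:
    - [1,0,0,0,0,0,-0.15]
    - [1,0,0,0,0,0,-0.3]
    - [1,0,0,0,0,0,-0.45]
    - [1,0,0,0,0,0,-0.6]
    - [1,0,0,0,0,0,-0.75]
    - [1,0,0,0,0,0,-0.8708]
    - [1,0,0,0,0,0,-0.8708]
    - [1,0,0,0,0,0,-0.8708]

```text
clock: 19.1
ee_pos: [694.5, 14.3, 3.5]
orientation: [-0.0, 0.99, 0.144, -0.0]
force: [-0.2, -0.4, -0.7]
width: 93.1
finger_force: 0.0
```

step_arm:
  motion:
    - [0.4,0,0,0,0,0,0]
    - [0.4,0,0,0,0,0,0]
    - [0.4,0,0,0,0,0,0]
    - [0.4,0,0,0,0,0,0]
    - [0.4,0,0,0,0,0,0]
    - [0.4,0,0,0,0,0,0]
    - [0.4,0,0,0,0,0,0]
  grip_force: 15

```text
clock: 19.8
ee_pos: [694.5, 14.2, 3.6]
orientation: [-0.0, 0.99, 0.143, 0.0]
force: [-0.0, -0.4, 0.1]
width: 50.3
finger_force: 15.0
```

step_arm:
  motion:
    - [0.4,0,0,0.04,0,0,0]
    - [0.4,-0.01,0.02,0.08,0,0,-0.04]
    - [0.4,-0.03,0.055,0.095,0,0,-0.08]
    - [0.4,-0.05,0.09,0.095,0,0,-0.12]
    - [0.4,-0.07,0.125,0.095,0,0,-0.16]
    - [0.4,-0.09,0.16,0.095,0,0,-0.2]
    - [0.4,-0.09,0.16,0.095,0,0,-0.24]
    - [0.4,-0.09,0.16,0.095,0,0,-0.281]

```text
clock: 20.6
ee_pos: [603.7, 175.8, 98.7]
orientation: [-0.0, 1.0, 0.003, 0.0]
force: [0.6, 0.0, -0.2]
width: 49.5
finger_force: 15.0
```

step_arm:
  motion:
    - [0.4,-0.02,0.03,0,0,0,0]
    - [0.4,-0.04,0.065,0,0,0,0]
    - [0.4,-0.06,0.1,0,0,0,0]
    - [0.4,-0.08,0.13,0,0,0,0]
    - [0.4,-0.0884,0.1451,0,0,0,0]
    - [0.4,-0.0884,0.1451,-0.03,0,0,0]
    - [0.4,-0.0884,0.1451,-0.055,0,0,0]
    - [0.4,-0.0884,0.1451,-0.055,0,0,0]

```text
clock: 21.4
ee_pos: [513.2, 317.7, 39.4]
orientation: [0.002, 1.0, 0.003, -0.003]
force: [-0.7, -0.2, -0.3]
width: 49.7
finger_force: 15.0
```

step_arm:
  motion:
    - [0.4,0,0,0,0,0,0]
    - [0.4,0,0,0,0,0,0]
    - [0.4,0,0,0,0,0,0]

```text
clock: 21.7
ee_pos: [517.5, 319.7, 45.5]
orientation: [-0.001, 1.0, 0.002, 0.001]
force: [-0.8, 0.7, 0.5]
width: 49.7
finger_force: 15.0
```

step_arm:
  motion:
    - [0.4,0,0,-0.008,0,0,0]
    - [0.4,0,0,-0.013,0,0,0]
    - [0.4,0,0,-0.016,0,0,0]
    - [0.4,0,0,-0.016,0,0,0]
    - [0.4,0,0,-0.016,0,0,0]
    - [0.4,0,0,-0.016,0,0,0]

```text
clock: 22.3
ee_pos: [516.2, 319.4, 27.7]
orientation: [-0.0, 1.0, 0.003, 0.0]
force: [0.3, -0.0, -1.1]
width: 49.9
finger_force: 15.0
```

step_arm:
  motion:
    - [0.4,0,0,-0.001,0,0,0]
    - [0.4,0,0,-0.002,0,0,0]
    - [0.4,0,0,-0.0025,0,0,0]
    - [0.4,0,0,-0.0025,0,0,0]

```text
clock: 22.7
ee_pos: [516.2, 319.4, 25.5]
orientation: [-0.0, 1.0, 0.003, 0.0]
force: [-1.3, -0.9, 3.8]
width: 49.9
finger_force: 15.0
```

step_arm:
  motion:
    - [0.7,0,0,0,0,0,0]
    - [0.7,0,0,0,0,0,0]
    - [0.7,0,0,-0.007,0,0,0]
    - [0.7,0,0,-0.012,0,0,0]
    - [0.7,0,0,-0.012,0,0,0]
    - [0.4,0,0,-0.012,0,0,0]
    - [0.4,0,0,-0.012,0,0,0]
    - [0.4,0,0,-0.012,0,0,0]
  grip_force: 10

```text
clock: 23.5
ee_pos: [516.2, 319.4, 13.2]
orientation: [-0.0, 1.0, 0.003, 0.0]
force: [-0.1, 0.1, -1.1]
width: 50.1
finger_force: 10.0
```

step_arm:
  motion:
    - [0.4,0,0,0,0,0,0]
    - [0.4,0,0,0,0,0,0]
    - [0.8,0,0,0,0,0,0]
    - [0.8,0,0,0,0,0,0]
    - [0.8,0,0,0.02,0,0,0]
    - [0.8,0,0,0.06,0,0,0]
    - [1,0,0,0.095,0,0,0]
    - [1,0,0,0.095,0,0,0]

```text
clock: 24.3
ee_pos: [519.8, 321.3, 115.0]
orientation: [-0.002, 1.0, 0.003, 0.005]
force: [0.2, 0.5, 1.1]
width: 85.6
finger_force: 0.0
```

step_arm:
  motion:
    - [1,0.007,-0.035,0,0,0,0.14]
    - [1,0.014,-0.07,0,0,0,0.28]
    - [1,0.02,-0.105,0,0,0,0.42]
    - [1,0.027,-0.14,0,0,0,0.56]
    - [1,0.0337,-0.175,0,0,0,0.7]
    - [1,0.0337,-0.1818,0,0,0,0.8]
    - [1,0.0337,-0.1818,0,0,0,0.8]
    - [1,0.0337,-0.1818,0,0,0,0.8]

```text
clock: 25.1
ee_pos: [549.6, 137.8, 107.8]
orientation: [-0.0, 0.921, 0.39, -0.0]
force: [-0.4, 1.3, -0.9]
width: 93.1
finger_force: 0.0
```

step_arm:
  motion:
    - [1,0,0,0,0,0,0.14]
    - [1,0,0,-0.02,0,0,0.28]
    - [1,0,0,-0.04,0,0,0.42]
    - [1,0,0,-0.055,0,0,0.56]
    - [1,0,0,-0.07,0,0,0.7]
    - [1,0,0,-0.08,0,0,0.771]
    - [1,0,0,-0.08,0,0,0.771]
    - [1,0,0,-0.08,0,0,0.771]

```text
clock: 25.9
ee_pos: [549.5, 138.4, 28.1]
orientation: [-0.0, 0.706, 0.708, -0.0]
force: [0.3, -1.3, 0.6]
width: 93.3
finger_force: 0.0
```

step_arm:
  motion:
    - [1,0,0,0,0,0,0]
    - [1,0,0,0,0,0,0]
    - [1,0,0,0,0,0,0]

```text
clock: 26.2
ee_pos: [550.3, 137.7, 28.8]
orientation: [0.0, 0.706, 0.709, 0.0]
force: [-0.5, -0.2, -0.5]
width: 92.9
finger_force: 0.0
```

step_arm:
  motion:
    - [1,0,0,-0.015,0,0,0]
    - [1,0,0,-0.025,0,0,0]
    - [1,0,0,-0.025,0,0,0]
    - [0.3,0,0,-0.025,0,0,0]
    - [0.3,0,0,-0.025,0,0,0]
    - [0.3,0,0,-0.025,0,0,0]
    - [0.3,0,0,-0.025,0,0,0]
    - [0.3,0,0,-0.025,0,0,0]
  grip_force: 5

```text
clock: 27.0
ee_pos: [549.9, 137.6, 3.2]
orientation: [0.0, 0.705, 0.709, 0.0]
force: [-0.3, 0.3, -0.2]
width: 57.8
finger_force: 0.0
```

step_arm:
  motion:
    - [1,0,0,0,0,0,0]
    - [1,0,0,0,0,0,0]
    - [1,0,0,0,0,0,0]
    - [1,0,0,0,0,0,-0.15]
    - [1,0,0,0,0,0,-0.3]
    - [1,0,0,0,0,0,-0.45]
    - [1,0,0,0,0,0,-0.6]
    - [1,0,0,0,0,0,-0.7]

```text
clock: 27.8
ee_pos: [549.8, 137.5, 3.1]
orientation: [-0.0, 0.907, 0.422, 0.0]
force: [-0.5, -0.4, -0.2]
width: 92.8
finger_force: 0.0
```

step_arm:
  motion:
    - [1,0,0,0,0,0,-0.15]
    - [1,0,0,0,0,0,-0.3]
    - [1,0,0,0,0,0,-0.45]
    - [1,0,0,0,0,0,-0.6]
    - [1,0,0,0,0,0,-0.75]
    - [1,0,0,0,0,0,-0.8708]
    - [1,0,0,0,0,0,-0.8708]
    - [1,0,0,0,0,0,-0.8708]

```text
clock: 28.6
ee_pos: [549.7, 137.6, 3.1]
orientation: [-0.0, 1.0, 0.005, -0.0]
force: [-0.1, -0.5, 0.3]
width: 93.2
finger_force: 0.0
```

step_arm:
  motion:
    - [0.3,0,0,0,0,0,0]
    - [0.3,0,0,0,0,0,0]
    - [0.3,0,0,0,0,0,0]
    - [0.3,0,0,0,0,0,0]
    - [0.3,0,0,0,0,0,0]
    - [0.3,0,0,0,0,0,0]
    - [0.3,0,0,0,0,0,0]
  grip_force: 15

```text
clock: 29.3
ee_pos: [549.8, 137.5, 3.0]
orientation: [0.0, 1.0, 0.003, 0.0]
force: [0.0, 0.8, 0.1]
width: 45.9
finger_force: 15.0
```

step_arm:
  motion:
    - [1,0,0,0,0,0,0]
    - [1,0,0,0,0,0,0]
    - [1,0,0,0,0,0,0]
    - [1,0,0,0,0,0,0.14]
    - [1,0,0,0,0,0,0.28]
    - [1,0,0,0,0,0,0.42]
    - [1,0,0,0,0,0,0.56]
    - [1,0,0,0,0,0,0.7]

```text
clock: 30.1
ee_pos: [549.8, 137.5, 3.1]
orientation: [-0.0, 0.937, 0.348, 0.0]
force: [-0.5, -0.2, -0.3]
width: 92.4
finger_force: 0.0
```

step_arm:
  motion:
    - [1,0,0,0,0,0,0.14]
    - [1,0,0,0,0,0,0.28]
    - [1,0,0,0,0,0,0.42]
    - [1,0,0,0,0,0,0.56]
    - [1,0,0,0,0,0,0.7]
    - [1,0,0,0,0,0,0.84]
    - [1,0,0,0,0,0,0.8708]
    - [1,0,0,0,0,0,0.8708]

```text
clock: 30.9
ee_pos: [549.8, 137.6, 3.1]
orientation: [-0.0, 0.705, 0.709, -0.0]
force: [0.4, -0.8, 0.7]
width: 93.0
finger_force: 0.0
```

step_arm:
  motion:
    - [0.3,0,0,0,0,0,0]
    - [0.3,0,0,0,0,0,0]
    - [0.3,0,0,0,0,0,0]
    - [0.3,0,0,0,0,0,0]
    - [0.3,0,0,0,0,0,0]
    - [0.3,0,0,0,0,0,0]
    - [0.3,0,0,0,0,0,0]
  grip_force: 8

```text
clock: 31.6
ee_pos: [549.8, 137.6, 3.1]
orientation: [-0.0, 0.705, 0.709, -0.0]
force: [-0.4, 0.1, 0.4]
width: 45.8
finger_force: 8.0
```

step_arm:
  motion:
    - [1,0,0,0,0,0,0]
    - [1,0,0,0,0,0,0]
    - [1,0,0,0,0,0,0]
    - [1,0,0,0,0,0,-0.14]
    - [1,0,0,0,0,0,-0.28]
    - [1,0,0,0,0,0,-0.42]
    - [1,0,0,0,0,0,-0.56]
    - [1,0,0,0,0,0,-0.7]

```text
clock: 32.4
ee_pos: [549.8, 137.5, 3.1]
orientation: [0.0, 0.907, 0.422, -0.0]
force: [0.6, 0.5, 0.1]
width: 93.1
finger_force: 0.0
```

step_arm:
  motion:
    - [1,0,0,0,0,0,-0.14]
    - [1,0,0,0,0,0,-0.28]
    - [1,0,0,0,0,0,-0.42]
    - [1,0,0,0,0,0,-0.56]
    - [1,0,0,0,0,0,-0.7]
    - [1,0,0,0,0,0,-0.84]
    - [1,0,0,0,0,0,-0.8708]
    - [1,0,0,0,0,0,-0.8708]

```text
clock: 33.2
ee_pos: [549.8, 137.5, 3.0]
orientation: [-0.0, 1.0, 0.003, -0.0]
force: [0.4, -0.1, 0.5]
width: 93.2
finger_force: 0.0
```

step_arm:
  motion:
    - [0.3,0,0,0,0,0,0]
    - [0.3,0,0,0,0,0,0]
    - [0.3,0,0,0,0,0,0]
    - [0.3,0,0,0,0,0,0]
    - [0.3,0,0,0,0,0,0]
    - [0.3,0,0,0,0,0,0]
    - [0.3,0,0,0,0,0,0]
  grip_force: 15

```text
clock: 33.9
ee_pos: [549.8, 137.5, 3.1]
orientation: [0.0, 1.0, 0.003, -0.0]
force: [0.5, 0.3, 0.2]
width: 45.3
finger_force: 15.0
```

step_arm:
  motion:
    - [0.3,0,0,0.04,0,0,0]
    - [0.3,0,0,0.08,0,0,0]
    - [0.3,-0.007,0.035,0.095,0,0,0]
    - [0.3,-0.014,0.075,0.095,0,0,0]
    - [0.3,-0.021,0.115,0.095,0,0,0]
    - [0.3,-0.028,0.155,0.095,0,0,0]
    - [0.3,-0.0337,0.1818,0.095,0,0,0]
    - [0.3,-0.0337,0.1818,0.095,0,0,0]

```text
clock: 34.7
ee_pos: [514.8, 322.7, 98.0]
orientation: [-0.001, 1.0, 0.005, -0.0]
force: [-0.5, -0.3, -0.2]
width: 45.7
finger_force: 15.0
```

step_arm:
  motion:
    - [0.3,0,0,-0.02,0,0,0]
    - [0.3,0,0,-0.04,0,0,0]
    - [0.3,0,0,-0.05,0,0,0]
    - [0.3,0,0,-0.055,0,0,0]
    - [0.3,0,0,-0.055,0,0,0]
    - [0.3,0,0,-0.057,0,0,0]
    - [0.3,0,0,-0.057,0,0,0]
    - [0.3,0,0,-0.057,0,0,0]

```text
clock: 35.5
ee_pos: [516.6, 319.5, 41.9]
orientation: [-0.0, 1.0, 0.003, 0.001]
force: [0.1, 0.6, -0.4]
width: 45.5
finger_force: 15.0
```

step_arm:
  motion:
    - [0.3,0,0,-0.001,0,0,0]
    - [0.3,0,0,-0.002,0,0,0]
    - [0.3,0,0,-0.0023,0,0,0]
    - [0.3,0,0,-0.0023,0,0,0]
    - [0.3,0,0,-0.0023,0,0,0]

```text
clock: 36.0
ee_pos: [516.2, 319.4, 39.1]
orientation: [-0.0, 1.0, 0.003, 0.0]
force: [-1.9, -1.4, 3.0]
width: 45.7
finger_force: 15.0
```

step_arm:
  motion:
    - [0.7,0,0,0,0,0,0]
    - [0.7,0,0,0,0,0,0]
    - [0.7,0,0,0,0,0,0]
    - [0.7,0,0,0.03,0,0,0]
    - [0.7,0,0,0.07,0,0,0]
    - [1,-0.005,-0.04,0.07,0,0,-0.02]
    - [1,-0.01,-0.08,0.07,0,0,-0.02]
    - [1,-0.015,-0.12,0.07,0,0,-0.02]

```text
clock: 36.8
ee_pos: [500.9, 198.4, 109.1]
orientation: [-0.0, 1.0, -0.007, 0.0]
force: [0.5, -0.4, -0.1]
width: 84.8
finger_force: 0.0
```

step_arm:
  motion:
    - [1,-0.005,-0.045,0,0,0,0]
    - [1,-0.01,-0.09,0,0,0,0]
    - [1,-0.015,-0.135,0,0,0,0]
    - [1,-0.02,-0.18,0,0,0,0]
    - [1,-0.025,-0.225,0,0,0,0]
    - [1,-0.03,-0.27,0,0,0,0]
    - [1,-0.035,-0.3,0,0,0,0]
    - [1,-0.035,-0.3,0,0,0,0]

```text
clock: 37.6
ee_pos: [465.5, -104.0, 108.9]
orientation: [0.001, 1.0, -0.009, 0.0]
force: [-0.2, 0.3, -0.8]
width: 92.8
finger_force: 0.0
```

```bash
python3 - <<'E'
from h import *
print(get_state()["ee_pos"],get_state()["orientation"])
P=(515.6,318.5)
p,d=eyes.capture("top"); q,_=eyes.capture("side")
cv2.imwrite("pics/t3.png",p);cv2.imwrite("pics/s3.png",q)
for ax in(0,1):
    for z in (36,50):
        s,v=prof("top",p,P,ax,z); y=v[:,2]-v[:,0]; print("z",z,cross(s,y,50))
    s,v=prof("top",p,P,ax,8); print("foot",cross(s,v[:,0],118))
u,v=proj("top",(*P,25))[0].astype(int); a=cv2.resize(p[v-30:v+30,u-40:u+40],(400,300),interpolation=cv2.INTER_CUBIC)
u,v=proj("side",(*P,25))[0].astype(int); b=cv2.resize(q[v-36:v+36,u-48:u+48],(400,300),interpolation=cv2.INTER_CUBIC)
u,v=proj("top",(454,-351,15))[0].astype(int); c=cv2.resize(p[v-30:v+30,u-40:u+40],(400,300),interpolation=cv2.INTER_CUBIC)
u,v=proj("side",(454,-351,15))[0].astype(int); d=cv2.resize(q[v-24:v+24,u-32:u+32],(400,300),interpolation=cv2.INTER_CUBIC)
cv2.imwrite("pics/v3.png",np.vstack([np.hstack([a,b]),np.hstack([c,d])]))
E
```

```text
[ 465.49053726 -104.00560251  108.87489201] [ 5.68669036e-04  9.99955907e-01 -9.37312373e-03  7.22910276e-05]
z 36 [(-25.3, '+'), (25.3, '-')]
z 50 [(-26.8, '+'), (23.2, '-')]
foot [(-35.4, '+'), (-23.7, '-'), (29.4, '+')]
z 36 [(-27.2, '+'), (29.0, '-')]
z 50 [(-30.6, '+'), (24.8, '-')]
foot [(-35.1, '+'), (-22.7, '-')]
```

View pics/v3.png

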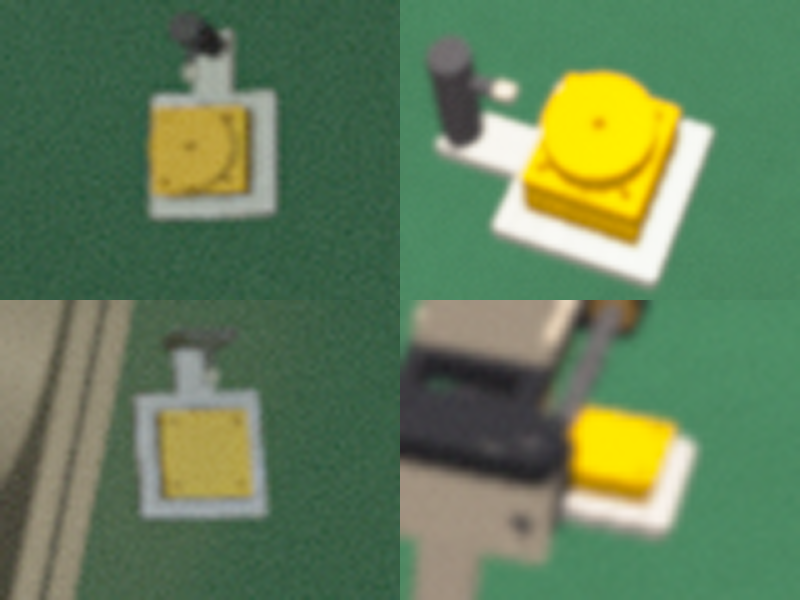

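Tall pack: two plates with the disc centred on top. Low plate: still slightly towards +y. Next I regrip it and shift it.

step_arm:
  motion:
    - [1,-0.002,-0.045,0,0,0,0]
    - [1,-0.004,-0.09,0,0,0,0]
    - [1,-0.006,-0.135,0,0,0,0]
    - [1,-0.008,-0.18,0,0,0,0]
    - [1,-0.01,-0.22,0,0,0,0]
    - [1,-0.0123,-0.25,0,0,0,0]
    - [1,-0.0123,-0.25,-0.03,0,0,0]
    - [1,-0.0123,-0.25,-0.05,0,0,0]

```text
clock: 38.5
ee_pos: [454.5, -350.2, 57.6]
orientation: [-0.0, 1.0, -0.007, 0.0]
force: [0.5, 1.0, -1.1]
width: 93.3
finger_force: 0.0
```

step_arm:
  motion:
    - [1,0,0,-0.02,0,0,0]
    - [1,0,0,-0.03,0,0,0]
    - [1,0,0,-0.03,0,0,0]
    - [1,0,0,-0.03,0,0,0]
    - [1,0,0,-0.03,0,0,0]

```text
clock: 39.0
ee_pos: [454.9, -351.0, 30.2]
orientation: [0.001, 1.0, -0.007, 0.001]
force: [-0.3, -0.4, -0.2]
width: 93.1
finger_force: 0.0
```

step_arm:
  motion:
    - [1,0,-0.0014,-0.01,0,0,0]
    - [1,0,-0.0014,-0.017,0,0,0]
    - [1,0,-0.0014,-0.017,0,0,0]
    - [1,0,-0.0014,-0.017,0,0,0]
    - [0.4,0,-0.0014,-0.017,0,0,0]
    - [0.4,0,-0.0014,-0.017,0,0,0]
    - [0.4,0,-0.0014,-0.017,0,0,0]
    - [0.4,0,-0.0014,-0.017,0,0,0]
  grip_force: 12

```text
clock: 39.8
ee_pos: [453.9, -352.1, 12.0]
orientation: [0.0, 1.0, -0.007, 0.0]
force: [-0.5, -1.0, 1.1]
width: 65.4
finger_force: 0.0
```

step_arm:
  motion:
    - [0.4,0,0,0,0,0,0]
    - [0.4,0,0,0,0,0,0]
    - [0.4,0,0,0,0,0,0]
    - [0.4,0,0,0,0,0,0]

```text
clock: 40.2
ee_pos: [453.8, -352.1, 11.8]
orientation: [0.0, 1.0, -0.007, 0.0]
force: [0.1, -0.6, -0.0]
width: 50.0
finger_force: 12.0
```

step_arm:
  motion:
    - [0.8,0,0,0,0,0,0]
    - [0.8,0,0,0,0,0,0]
    - [0.8,0,0,0,0,0,0]
    - [0.8,0,0,0.03,0,0,0]
    - [1,0,0,0.07,0,0,0]
    - [1,0.01,0.035,0.09,0,0,0.14]
    - [1,0.02,0.07,0.09,0,0,0.28]
    - [1,0.03,0.1,0.09,0,0,0.42]

```text
clock: 41.0
ee_pos: [484.7, -251.3, 103.2]
orientation: [0.001, 0.979, 0.204, 0.001]
force: [0.1, 0.1, 0.6]
width: 92.6
finger_force: 0.0
```

step_arm:
  motion:
    - [1,0.012,0.035,0,0,0,0.14]
    - [1,0.024,0.07,0,0,0,0.28]
    - [1,0.036,0.105,0,0,0,0.42]
    - [1,0.048,0.14,0,0,0,0.56]
    - [1,0.06,0.175,0,0,0,0.7]
    - [1,0.072,0.21,0,0,0,0.84]
    - [1,0.084,0.24,0,0,0,0.98]
    - [1,0.0888,0.247,0,0,0,1.1]

```text
clock: 41.8
ee_pos: [573.2, -1.8, 101.8]
orientation: [-0.0, 0.727, 0.687, 0.0]
force: [1.3, -0.3, 1.0]
width: 93.2
finger_force: 0.0
```

step_arm:
  motion:
    - [1,0,0,0,0,0,0.05]
    - [1,0,0,0,0,0,0.05]
    - [1,0,0,0,0,0,0.05]
    - [1,0,0,0,0,0,0.05]

```text
clock: 42.2
ee_pos: [572.5, -5.4, 101.8]
orientation: [-0.0, 0.713, 0.701, -0.0]
force: [0.1, -0.3, -0.2]
width: 93.0
finger_force: 0.0
```

```bash
python3 - <<'E'
from h import *
print(get_state()["ee_pos"],get_state()["orientation"])
P=(453.8,-350.7)
p,d=eyes.capture("top"); cv2.imwrite("pics/t4.png",p)
for ax in(0,1):
    s,v=prof("top",p,P,ax,22); y=v[:,2]-v[:,0]; print("yel",cross(s,y,52))
    s,v=prof("top",p,P,ax,8); print("foot",cross(s,v[:,0],118))
for c in blobs(ymask(p),80,900):
    r=rect("top",c,7)
    if np.hypot(*(r["cw"]-(573,-5)))<40: print("disc",r)
u,v=proj("top",(454,-351,15))[0].astype(int); c=cv2.resize(p[v-30:v+30,u-40:u+40],(400,300),interpolation=cv2.INTER_CUBIC)
cv2.imwrite("pics/v4.png",c)
E
```

```text
[572.48018895  -5.40396463 101.75942328] [-8.81657556e-07  7.13191318e-01  7.00969431e-01 -1.54340465e-05]
yel [(-24.4, '+'), (24.0, '-')]
foot [(-35.2, '+'), (-25.0, '-'), (26.8, '+')]
yel [(-24.2, '+'), (25.4, '-')]
foot [(-35.1, '+'), (-28.9, '-'), (24.1, '+'), (35.8, '-')]
```

View pics/v4.png

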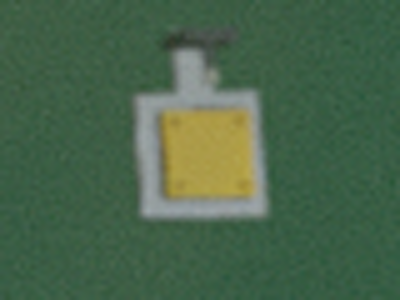

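Low plate is now centred: after the height parallax its middle sits at about col 201 against the foot's 202. Next is disc B.

step_arm:
  motion:
    - [1,0.0004,0.0004,-0.03,0,0,0]
    - [1,0.0004,0.0004,-0.06,0,0,0]
    - [1,0.0004,0.0004,-0.085,0,0,0]
    - [1,0.0004,0.0004,-0.095,0,0,0]
    - [1,0.0004,0.0004,-0.0985,0,0,0]
    - [1,0.0004,0.0004,-0.0985,0,0,0]
    - [1,0.0004,0.0004,-0.0985,0,0,0]

```text
clock: 42.95
ee_pos: [574.3, -4.8, 4.9]
orientation: [0.001, 0.713, 0.702, 0.001]
force: [0.1, 0.7, 0.4]
width: 92.9
finger_force: 0.0
```

step_arm:
  motion:
    - [0.3,0,0,0,0,0,0]
    - [0.3,0,0,0,0,0,0]
    - [0.3,0,0,0,0,0,0]
    - [0.3,0,0,0,0,0,0]
    - [0.3,0,0,0,0,0,0]
    - [0.3,0,0,0,0,0,0]
    - [0.3,0,0,0,0,0,0]
    - [0.3,0,0,0,0,0,0]
  grip_force: 8

```text
clock: 43.75
ee_pos: [572.9, -4.6, 3.2]
orientation: [-0.0, 0.713, 0.702, -0.0]
force: [-0.1, 0.2, -0.5]
width: 45.9
finger_force: 8.0
```

step_arm:
  motion:
    - [1,0,0,0,0,0,0]
    - [1,0,0,0,0,0,0]
    - [1,0,0,0,0,0,0]
    - [1,0,0,0,0,0,-0.14]
    - [1,0,0,0,0,0,-0.28]
    - [1,0,0,0,0,0,-0.42]
    - [1,0,0,0,0,0,-0.56]
    - [1,0,0,0,0,0,-0.7]

```text
clock: 44.55
ee_pos: [572.9, -4.6, 3.2]
orientation: [-0.0, 0.911, 0.412, -0.0]
force: [-0.1, -0.2, -0.5]
width: 93.0
finger_force: 0.0
```

step_arm:
  motion:
    - [1,0,0,0,0,0,-0.14]
    - [1,0,0,0,0,0,-0.28]
    - [1,0,0,0,0,0,-0.42]
    - [1,0,0,0,0,0,-0.56]
    - [1,0,0,0,0,0,-0.7]
    - [1,0,0,0,0,0,-0.84]
    - [1,0,0,0,0,0,-0.865]
    - [1,0,0,0,0,0,-0.865]

```text
clock: 45.35
ee_pos: [573.0, -4.7, 3.3]
orientation: [-0.0, 1.0, -0.003, 0.0]
force: [1.3, -0.0, -0.3]
width: 92.7
finger_force: 0.0
```

step_arm:
  motion:
    - [0.3,0,0,0,0,0,0]
    - [0.3,0,0,0,0,0,0]
    - [0.3,0,0,0,0,0,0]
    - [0.3,0,0,0,0,0,0]
    - [0.3,0,0,0,0,0,0]
    - [0.3,0,0,0,0,0,0]
    - [0.3,0,0,0,0,0,0]
    - [0.3,0,0,0,0,0,0]
  grip_force: 15

```text
clock: 46.15
ee_pos: [573.0, -4.7, 3.3]
orientation: [0.0, 1.0, -0.005, 0.0]
force: [0.2, -0.6, -0.5]
width: 45.4
finger_force: 15.0
```

step_arm:
  motion:
    - [0.3,0,0,0.04,0,0,0]
    - [0.3,0,0,0.08,0,0,0]
    - [0.3,-0.012,-0.035,0.09,0,0,0]
    - [0.3,-0.024,-0.07,0.09,0,0,0]
    - [0.3,-0.036,-0.105,0.09,0,0,0]
    - [0.3,-0.048,-0.14,0.09,0,0,0]
    - [0.3,-0.06,-0.175,0.09,0,0,0]
    - [0.3,-0.06,-0.175,0.09,0,0,0]

```text
clock: 46.95
ee_pos: [511.6, -183.4, 93.4]
orientation: [0.001, 1.0, -0.007, -0.0]
force: [-0.2, 0.5, -0.3]
width: 45.3
finger_force: 15.0
```

step_arm:
  motion:
    - [0.3,-0.012,-0.035,0,0,0,0]
    - [0.3,-0.024,-0.07,0,0,0,0]
    - [0.3,-0.036,-0.105,0,0,0,0]
    - [0.3,-0.048,-0.14,0,0,0,0]
    - [0.3,-0.059,-0.1724,0,0,0,0]
    - [0.3,-0.059,-0.1724,-0.02,0,0,0]
    - [0.3,-0.059,-0.1724,-0.045,0,0,0]
    - [0.3,-0.059,-0.1724,-0.045,0,0,0]

```text
clock: 47.75
ee_pos: [451.9, -349.7, 44.4]
orientation: [-0.002, 1.0, -0.005, -0.002]
force: [-1.5, 0.5, -1.6]
width: 45.7
finger_force: 15.0
```

step_arm:
  motion:
    - [0.3,0,0,-0.01,0,0,0]
    - [0.3,0,0,-0.016,0,0,0]
    - [0.3,0,0,-0.02,0,0,0]
    - [0.3,0,0,-0.02,0,0,0]
    - [0.3,0,0,-0.02,0,0,0]
    - [0.3,0,0,-0.02,0,0,0]

```text
clock: 48.35
ee_pos: [454.3, -352.3, 28.9]
orientation: [0.0, 1.0, -0.005, 0.0]
force: [0.6, -0.5, 0.9]
width: 45.5
finger_force: 15.0
```

Command z is about 28.3, so contact should come near 25.3.

step_arm:
  motion:
    - [0.3,0,0,-0.001,0,0,0]
    - [0.3,0,0,-0.002,0,0,0]
    - [0.3,0,0,-0.003,0,0,0]
    - [0.3,0,0,-0.0033,0,0,0]
    - [0.3,0,0,-0.0033,0,0,0]

```text
clock: 48.85
ee_pos: [454.0, -352.1, 25.2]
orientation: [0.0, 1.0, -0.005, 0.0]
force: [-1.5, 0.8, 4.4]
width: 45.7
finger_force: 15.0
```

step_arm:
  motion:
    - [0.7,0,0,0,0,0,0]
    - [0.7,0,0,0,0,0,0]
    - [0.7,0,0,0,0,0,0]
    - [0.7,0,0,0.03,0,0,0]
    - [0.7,0,0,0.07,0,0,0]
    - [1,0,0.04,0.09,0,0,0]
    - [1,0,0.08,0.09,0,0,0]
    - [1,0,0.12,0.09,0,0,0]

```text
clock: 49.65
ee_pos: [454.5, -231.4, 116.1]
orientation: [0.001, 1.0, -0.005, 0.001]
force: [-0.2, 0.5, 0.1]
width: 84.3
finger_force: 0.0
```

step_arm:
  motion:
    - [1,0,0.04,0.02,0,0,0]
    - [1,0,0.08,0.04,0,0,0]
    - [1,0,0.12,0.05,0,0,0]
    - [1,0,0.16,0.05,0,0,0]
    - [1,0,0.2,0.05,0,0,0]
    - [1,0,0.24,0.05,0,0,0]
    - [1,0,0.25,0.05,0,0,0]
    - [1,0,0.25,0.05,0,0,0]

```text
clock: 50.45
ee_pos: [453.9, 19.1, 164.9]
orientation: [0.0, 1.0, -0.003, 0.0]
force: [-0.3, 0.0, -0.2]
width: 93.3
finger_force: 0.0
```

```bash
python3 - <<'E'
from h import *
p,d=eyes.capture("top"); q,_=eyes.capture("side"); out=[]
cv2.imwrite("pics/t5.png",p);cv2.imwrite("pics/s5.png",q)
for nm,P,z in(("tall",(515.6,318.5),50),("low",(453.8,-350.7),36)):
    r=[]
    for n,im in(("top",p),("side",q)):
        u,v=proj(n,(*P,z))[0]; b=cv2.GaussianBlur(up(im)[...,1],(0,0),5).astype(float); x,y=int((u+.5)*S),int((v+.5)*S); k=5*S
        w=b[y-k:y+k,x-k:x+k]; j=np.unravel_index(w.argmin(),w.shape); r.append(((x-k+j[1]+.5)/S-.5,(y-k+j[0]+.5)/S-.5))
        h=24; u,v=int(u),int(v); out.append(cv2.resize(im[v-h:v+h,u-32:u+32],(400,300),interpolation=cv2.INTER_CUBIC))
    print(nm,"dot px",np.round(r,1),"top-cast",cast("top",r[0],z)[0].round(1),"side-cast",cast("side",r[1],z)[0].round(1),"tri",tri(r).round(1))
for ax in(0,1):
    s,v=prof("top",p,(453.8,-350.7),ax,36); print("low disc",cross(s,v[:,2]-v[:,0],52))
cv2.imwrite("pics/v5.png",np.vstack([np.hstack(out[:2]),np.hstack(out[2:])]))
E
```

```text
tall dot px [[137.6 214.4]
 [218.2 324.9]] top-cast [517.3 320.7  50. ] side-cast [516.3 318.4  50. ] tri [516.3 319.8  52.6]
low dot px [[379.6 230.4]
 [327.6 121.9]] top-cast [ 454.9 -350.2   36. ] side-cast [ 472.2 -371.5   36. ] tri [ 461.5 -344.7   52.8]
low disc [(-24.7, '+'), (22.6, '-')]
low disc [(-21.4, '+'), (29.3, '-')]
```

View pics/v5.png

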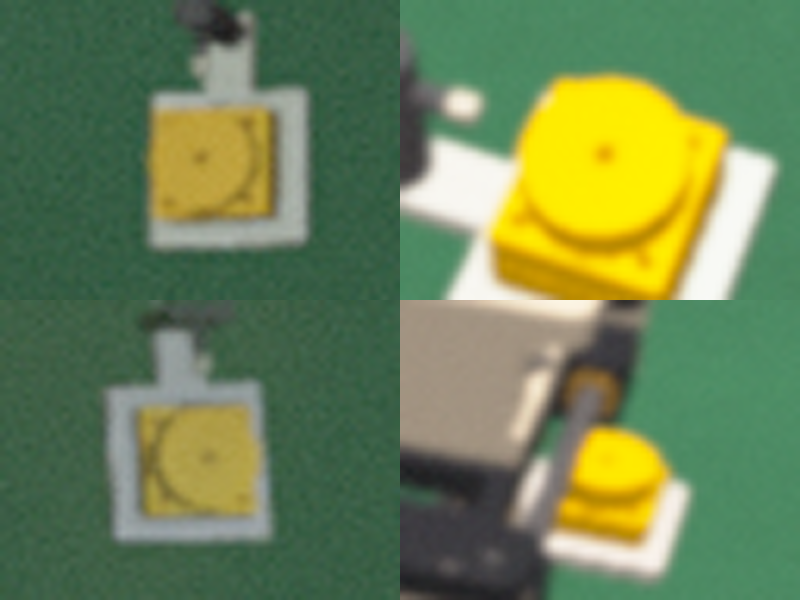

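View pics/t5.png

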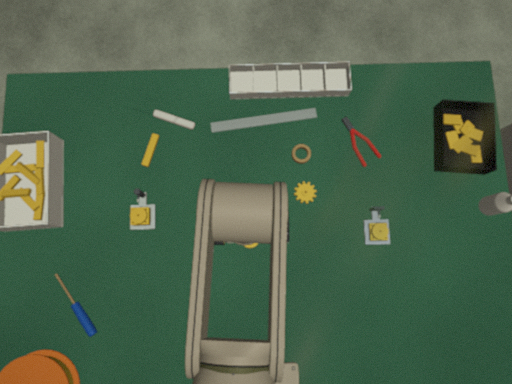

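Both packs stand complete: the disc dots sit mid-plate in the crops, at about (200,157) for tall and (209,458) for low. The bar and gear lie where they were, the arm covers most of the ring, and the gripper is clear of both stands.

```bash
python3 -c "
from bench import env; print(env.job_done())"
```

```text
the job is handed in; nothing more can be done
None
```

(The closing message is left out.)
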